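Take the spent drying cartridge out of the optical head

TASK

Unscrew the spent drying cartridge from the side port of the optical head (an ordinary right-hand thread) without wrenching it, and once its threads have let go draw it straight out. Lay it gently lengthwise in whichever of the two V cradles is empty, so that its barrel lies level on both V supports, and let go. Leave the cartridge in the other cradle, the tin, the eyepiece and the sample box where they are.

Things in the scene. Friction and masses are not known exactly. Their poses are not given: they have to be found in the camera images.
- head: Fixed optical head: grey finned housing 190 mm wide, 200 deep, top at 180 mm, on a granite plinth 240 mm wide, 30 high. Origin on the table under the port's mouth; -y points out of the port, z up; at yaw 0 the port faces the robot's right (world -y). Plinth begins 35 mm and housing face 50 mm behind the mouth (at +y); an eyepiece tube, to 300 mm high, stands 200 mm behind it.
- port (a point): Centre of the mouth of the head's side port, on its level axis, 120 mm above the table. The port is a bare metal neck, 62 mm diameter, 50 mm long. Axes are the head's: -y points out along the port's axis, the way the cartridge is drawn. The bore leaves the barrel 1 to 2 mm of play all the way.
- cartridge: Spent cartridge, at the start screwed home in the port, 135 mm long, 0.18 to 0.29 kg. Origin at its knob's centre, on its axis, 22 mm outside the mouth when home; +y runs along the axis to the tip, -y outward. Ribbed black knob 48 mm diameter, y -18 to 18 mm; flange 56 mm diameter, y 18 to 22, seated on the mouth; barrel 32 mm diameter, y 22 to 117. Mass centre near y = 42 mm.
- cartridge_thread (a point): Middle of the short thread on the barrel (45 mm diameter, y 37 to 52 mm). Axes as cartridge. Right-hand, two starts: turned counter-clockwise seen from outside (positive about -y) it comes out 24 mm per turn and lets go after about 170 degrees and 11 mm (more does no harm). It turns easily, about 1 mm of play. A gripped knob that is only turned is driven out, slipping along the fingers.
- cartridge_mid (a point): Point on the cartridge's axis at its y = +66 mm, to be brought over the middle of the cradle. Axes as cartridge. The tip is clear of the port when the knob's centre is 117 mm outside the mouth.
- cradle_a_rest (a point): Fixed steel cradle: base 80 x 110 x 8 mm, two V supports at y = -32 and +32 mm, each 8 mm thick, 90 degree V, 47 mm wide across its top. The point lies midway between them, 58 mm above the table, where a resting barrel's axis lies; y along the cradle, z up. A cartridge may lie either way round, knob beyond a support. At the start one cradle holds the other cartridge, one is empty.
- cradle_b_rest (a point): The second cradle, the same as the first; its point likewise.
- other_cartridge: A like cartridge, loose, lying in one of the two cradles, which cradle being told by its position. Origin and axes as cartridge (knob's centre; its barrel's middle is 66 mm along +y).
- tin: Loose round metal sample tin, 72 mm diameter, 24 mm high, near the middle of the table. Origin under its centre.
- eyepiece: Loose black eyepiece, 46 mm diameter, 70 mm high, standing between the robot and the port. Origin under its centre.
- samples: Loose white sample box, 120 x 80 x 25 mm, to the right of the cradles. Origin under its centre.
Things that resemble listed ones, but are neither listed nor needed, are in the scene too. Leave any green or orange look-alike of the part that bears cradle_a_rest alone.

How it is judged:
By the outcome, as a careful person would: the job done as asked, in the order asked, and still so for the second after the job is handed in, with the robot touching nothing.
It also fails if it takes over 72 s, if anything falls off the work surface, if the arm or the gripper's body presses on something with over 40 N, if the wrist force passes 120 N, or if a joint passes its speed limit or range.

ROBOT

A 7-joint arm with a two-finger parallel gripper is mounted at the origin on the work surface. World frame = base frame: x ahead of the robot, y to its left, z up, the work surface at z = 0. Lengths are in m, angles in rad, forces in N, time in s.
With the tool pointing down it reaches from about 0.35 to 0.9 m from the base axis. Payload 8.1 kg.
Tool frame: the origin (TCP) lies at the very end of the fingers, on their centre line; the grasp point (between the pads) lies 19 mm behind it; z points along the fingers, y is the line along which they close (so a half turn about z gives the same grasp; the last joint's range is limited). The gripper opens to 92 mm and grips with 3 to 60 N. Pads are 19 mm wide; open, the fingers measure 130 mm over their backs; the gripper's body (75 mm by 190 mm) begins 47 mm behind the grasp point.
Start: joints at [-1.397, 0.434, 0.025, 1.573, -0.012, 1.134, -0.075], TCP at [0.171, 0.601, 0.227] pointing down, gripper open.
Joint ranges: [-2.62, 2.62], [-0.44, 2.09], [-1.27, 1.32], [0.08, 2.57], [-1.32, 4.46], [0.12, 2], [-2.74, 2.74]. Speed limits (rad/s): [2.22, 2.22, 3.01, 3.01, 3.14, 3.14, 3.14].

INTERFACE

Orientations are given as a rotation vector (axis times angle).
In Python, from cell import arm gives the robot as it stands.
- The arm moves only by the shell command python3 -m pendant 'ROWS' [FORCE]. ROWS is a JSON object of lists of equal length, an entry for each row: "slide": the shift along the tool's x, y, z in units of 0.3 m (1.0 is 0.3 m), a list of three; "dr": the turn, a rotation vector about the tool's x, y, z in units of 0.12 rad (1.0 is 0.12 rad), a list of three; "claw": the opening, from 0 (shut) to 1 (fully open). In form: {"slide": [[tx, ty, tz], ...], "dr": [[ax, ay, az], ...], "claw": [claw, ...]}. A call has 1 to 10 rows; each row shifts and turns the commanded pose from where the row before left it, along the tool's axes as they then stand; what a row does not reach is not made up. A row lasts 1/10 s, in which the tool goes at most 50 mm and 8.59 degrees, less where a joint would pass 70% of its speed; a pose out of reach is approached as far as the arm can. A call with a number of a shift or a turn outside -1 to 1 is refused whole. A call with a gripper value outside its range is refused whole. The fingers move at their own pace and stop on an object; FORCE is the grip in N (left out, the last holds). Time passes only in rows, so rows that do not move let the fingers close. It gives the time, the measured TCP pose, the force, the opening and the grip force at its end, in the units of the state.
- arm.observe(): the state, without advancing time (a new reading comes with each control period).
- arm.get_image(name): name is "scene" or "top" or "wrist"; returns the picture (384x512x3 uint8, red, green, blue); there is no depth.
- arm.calibration(name): a dict with "K" (3x3 intrinsics, pixels), "xyz" and "orientation" of the camera in the world. Camera axes: x right, y up, looking along -z (the intrinsics and any distortion apply to the point x, -y, -z); pixel columns grow to the right and rows downward; lengths in m; the calibration is good to about 2 mm. The wrist camera is an equidistant fisheye: a pixel r from the principal point sees the ray r / f radians off the axis. A picture is of the moment at which its call begins: read the wrist's pose just before it. calibration takes no time and is no camera call; for the wrist camera it gives the pose at the moment of the call.
- arm.sign_off(): hands the job in; it is judged then, once.
The state is a dict: "clock": time; "joints": joint angles; "dq": joint speeds; "joint_efforts": joint torques, N m; "position": TCP position; "ee_rot": TCP orientation; "force": force on the tool from outside, world axes, zero at the start; "ft_torque": the same for the moment, N m; "width": opening from 0.0 (shut) to 1.0 (fully open); "gripper_force": force on a finger pad.
Only numpy, scipy, OpenCV 4.12 (cv2) and the standard library are available. Lean on these libraries where they do the work, as an engineer would, in place of code of your own. Each camera call takes 0.05 s, during which the arm holds its last target. There are 200 camera calls.

## Working session

There is one attempt and no reset: what is moved stays moved. The work goes in short steps, Python scripts to look and compute and a shell command to move; the robot and the scene stay as the last step left them, time stands still between calls to the robot, and variables do not carry over. Pictures are saved under pics/ and viewed, at most 10 in all, crops included, and the job is handed in when it is done.

```bash
ls; mkdir -p pics; python3 - <<'E'
from cell import arm
import cv2,numpy as np
for n in("scene","top"):
    im=arm.get_image(n); cv2.imwrite(f"pics/{n}0.png",im[:,:,::-1]); c=arm.calibration(n); print(n,c)
s=arm.observe();print(s)
E
```

```text
pics
scene {'K': array([[389.13768562,   0.        , 256.55037275],
       [  0.        , 389.13768562, 190.41061032],
       [  0.        ,   0.        ,   1.        ]]), 'xyz': array([ 1.1259036 , -0.65001947,  0.84827943]), 'orientation': array([0.75142504, 0.33607959, 0.79968716])}
top {'K': array([[406.0615078 ,   0.        , 256.21086612],
       [  0.        , 406.0615078 , 194.04816765],
       [  0.        ,   0.        ,   1.        ]]), 'xyz': array([ 0.41415396, -0.1567661 ,  1.21468589]), 'orientation': array([ 0.1012212 , -0.12007258, -1.5474455 ])}
{'clock': 0.1, 'joints': array([-1.39658872,  0.43512998,  0.02497688,  1.57397756, -0.01163002,
        1.13401157, -0.07509826]), 'dq': array([ 0.00039356,  0.00017012,  0.00017056, -0.00400572, -0.0010092 ,
        0.0005804 , -0.00093127]), 'joint_efforts': array([ 3.27296926e-03, -6.69119883e+01,  9.87929218e-01, -3.15142822e+01,
       -6.05577766e-02,  3.75546212e-02,  5.21454513e-05]), 'position': array([0.17072354, 0.60076455, 0.22604901]), 'ee_rot': array([-4.33538081e-01, -3.11144204e+00,  2.16490109e-03]), 'force': array([-1.01326345,  0.01181385, -0.43913806]), 'ft_torque': array([ 0.01646772, -0.04265908,  0.00367366]), 'gripper_force': 0.0, 'width': 1.0011195860077098}
```

View pics/scene0.png

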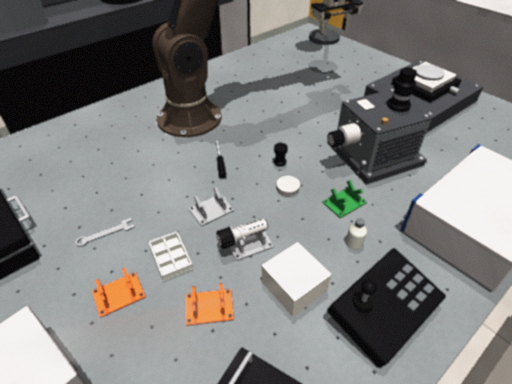

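View pics/top0.png

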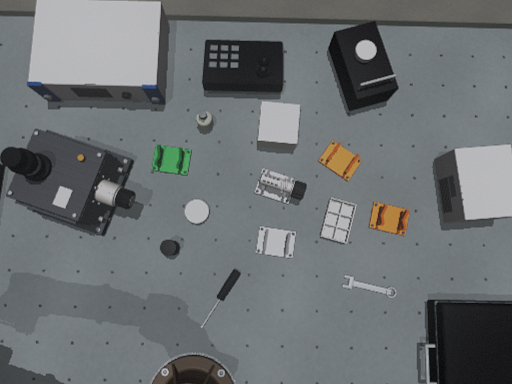

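Scene view: knob at about (335,138) on the head's port, empty grey cradle (212,205), occupied grey one (248,238). Top view: knob (124,198), empty grey (277,242), occupied (275,187). Possible mix-ups: the green cradle in top (172,160), orange cradles (341,160) and (390,218), the loose cartridge (285,185), and the black eyepiece (170,247). I choose the knob in the port and the empty grey cradle, and check both in a close crop.

```bash
cat > h.py <<'E'
import cv2,numpy as np
from scipy.spatial.transform import Rotation as R
from cell import arm
def ray(n,uv,c=None):
    c=c or arm.calibration(n);K=c["K"];x=(uv[0]-K[0,2])/K[0,0];y=(uv[1]-K[1,2])/K[1,1]
    if n=="wrist":
        r=np.hypot(x,y);k=np.sin(r)/max(r,1e-9);d=np.array([x*k,-y*k,-np.cos(r)])
    else: d=np.array([x,-y,-1.])
    d=R.from_rotvec(c["orientation"]).apply(d);return c["xyz"],d/np.linalg.norm(d)
def proj(n,P,c=None):
    c=c or arm.calibration(n);K=c["K"];p=R.from_rotvec(c["orientation"]).inv().apply(np.asarray(P,float)-c["xyz"])
    v=np.array([p[0],-p[1],-p[2]])
    if n=="wrist":
        rho=np.hypot(v[0],v[1]);t=np.arctan2(rho,v[2]);v=np.array([v[0]/rho*t,v[1]/rho*t,1])
    else: v=v/v[2]
    return (K@v)[:2]
def plane(n,uv,z,c=None):
    o,d=ray(n,uv,c);return o+d*(z-o[2])/d[2]
def tri(rays):
    A=sum(np.eye(3)-np.outer(d,d) for o,d in rays);b=sum((np.eye(3)-np.outer(d,d))@o for o,d in rays)
    P=np.linalg.solve(A,b);return P,[np.linalg.norm(np.cross(d,P-o))*1e3 for o,d in rays]
E
python3 - <<'E'
import cv2,numpy as np
s=cv2.imread("pics/scene0.png");t=cv2.imread("pics/top0.png")
def c(im,x,y,w,h,g=1.0):
    o=cv2.resize(im[y:y+h,x:x+w],(400,300),interpolation=cv2.INTER_CUBIC)
    return (255*(o/255.)**g).astype(np.uint8)
a=np.hstack([c(s,310,80,100,75,.6),c(t,60,150,100,75,.6)])
b=np.hstack([c(s,170,180,120,90),c(t,240,165,120,90)])
cv2.imwrite("pics/crop1.png",np.vstack([a,b]))
E
```

```text
(no output)
```

View pics/crop1.png

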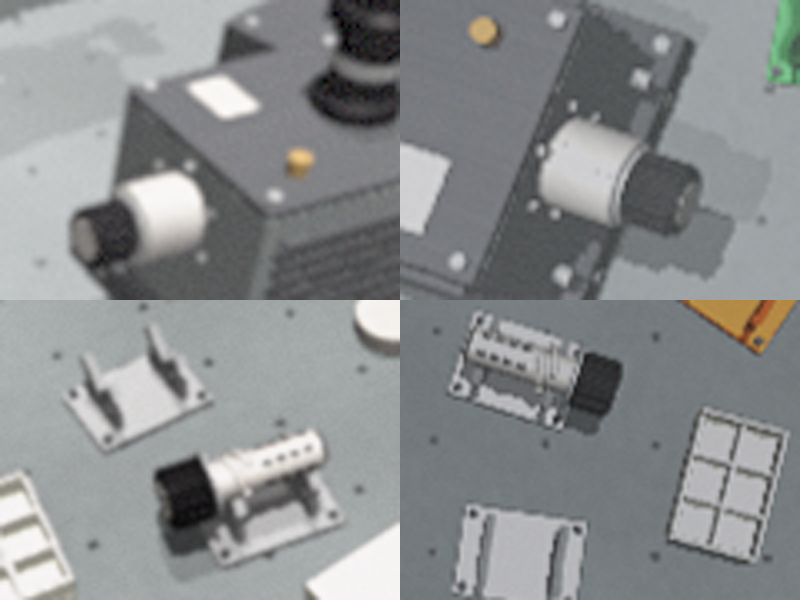

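The crop confirms the black knob on the white port neck, with the outer face at about top (131.5,200) and scene (331,140.5). It also confirms the bare grey cradle, at top (277,242) and scene (212,205). Now I measure.

```bash
python3 - <<'E'
from h import *
np.set_printoptions(precision=4,suppress=True)
T=lambda x,y:(60+(x-400)/4,150+y/4); S=lambda x,y:(310+x/4,80+y/4)
f,e=tri([ray("top",T(684,200)),ray("scene",S(86,242))]);print("face",f,e)
# neck root / mouth mid-silhouette
for nm,a,b in(("mouth",T(633,186),S(138,225)),("root",T(557,158),S(188,197))):
    print(nm,*tri([ray("top",a),ray("scene",b)]))
for nm,a in(("mouth",T(633,186)),("root",T(557,158)),("face",T(684,200))): print(nm,plane("top",a,.12))
t=cv2.imread("pics/top0.png");hsv=cv2.cvtColor(t,cv2.COLOR_BGR2HSV)
m=((hsv[:,:,2]>165)&(hsv[:,:,1]<40)).astype(np.uint8)
for (x,y,w,h) in((250,222,52,42),(248,165,60,42)):
    mm=np.zeros_like(m);mm[y:y+h,x:x+w]=m[y:y+h,x:x+w];mm=cv2.morphologyEx(mm,cv2.MORPH_CLOSE,np.ones((5,5)))
    c=max(cv2.findContours(mm,0,2)[0],key=cv2.contourArea);r=cv2.minAreaRect(c);b=cv2.boxPoints(r)
    P=np.array([plane("top",q,.008) for q in b]);print(r,P.mean(0),[np.linalg.norm(P[i]-P[i-1]) for i in range(4)],"\n",P)
print("tin",plane("top",(197,211),.024),"eyep",plane("top",(170,247),.06),"scene eyep",proj("scene",plane("top",(170,247),.07)))
c=arm.calibration("wrist");print(c);s=arm.observe();print(R.from_rotvec(s["ee_rot"]).as_matrix())
E
```

```text
face [0.5484 0.1732 0.1147] [np.float64(1.9894016784679476), np.float64(1.9894016784681123)]
mouth [0.5609 0.2118 0.1175] [np.float64(7.55588356019551), np.float64(7.555883560195578)]
root [0.575  0.2572 0.1311] [np.float64(4.6689548758638875), np.float64(4.668954875863927)]
mouth [0.5553 0.205  0.12  ]
root [0.5733 0.2576 0.12  ]
face [0.5465 0.1701 0.12  ]
((275.70416259765625, 241.80563354492188), (36.44230651855469, 25.514556884765625), 8.53076457977295) [ 0.4449 -0.23    0.008 ] [np.float64(0.10714202286414258), np.float64(0.07500126878411016), np.float64(0.10809030676291145), np.float64(0.0749590208986958)] 
 [[ 0.4146 -0.1717  0.008 ]
 [ 0.4889 -0.1815  0.008 ]
 [ 0.4751 -0.2887  0.008 ]
 [ 0.4009 -0.278   0.008 ]]
((276.82073974609375, 179.12265014648438), (34.40155792236328, 11.390992164611816), 17.744670867919922) [ 0.6328 -0.2309  0.008 ] [np.float64(0.10360835885905746), np.float64(0.03502196054412993), np.float64(0.10401706430246593), np.float64(0.0349311337460435)] 
 [[ 0.631  -0.1763  0.008 ]
 [ 0.6646 -0.1862  0.008 ]
 [ 0.6346 -0.2857  0.008 ]
 [ 0.6012 -0.2755  0.008 ]]
tin [0.5296 0.0035 0.024 ] eyep [0.423  0.0704 0.06  ] scene eyep [278.1038 147.1281]
{'K': array([[297.3186,   0.    , 256.2976],
       [  0.    , 297.3186, 194.3124],
       [  0.    ,   0.    ,   1.    ]]), 'xyz': array([0.0948, 0.6224, 0.3847]), 'orientation': array([-0.2524, -0.1878,  1.2825])}
[[-0.9619  0.2734 -0.0003]
 [ 0.2734  0.9619 -0.0014]
 [-0.0001 -0.0014 -1.    ]]
```

```bash
python3 -m pendant '{"slide":[[0,0,-0.02],[0,0,-0.02],[0,0,-0.02],[0,0,-0.02],[0,0,-0.02],[0,0,-0.02],[0,0,-0.02],[0,0,-0.02],[0,0,-0.02],[0,0,-0.02]],"dr":[[0,0,-1],[0,0,-1],[0,0,-1],[0,0,-1],[0,0,-1],[0,0,-1],[0,0,-1],[0,0,-1],[0,0,-1],[0,0,-1]],"claw":[1,1,1,1,1,1,1,1,1,1]}'
python3 -m pendant '{"slide":[[0,0,0],[0,0,0],[0,0,0],[0.07,-0.11,0],[0.07,-0.11,0],[0.07,-0.11,0],[0.07,-0.11,0],[0.07,-0.11,0],[0.07,-0.11,0],[0.07,-0.11,0]],"dr":[[0,0,-1],[0,0,-1],[0,0,-0.93],[0,0,0],[0,0,0],[0,0,0],[0,0,0],[0,0,0],[0,0,0],[0,0,0]],"claw":[1,1,1,1,1,1,1,1,1,1]}'
python3 -m pendant '{"slide":[[0.07,-0.11,0],[0.07,-0.11,0],[0.07,-0.11,0],[0.07,-0.11,0],[0.07,-0.11,0],[0.07,-0.11,0],[0.07,-0.11,0],[0,0,0],[0,0,0]],"dr":[[0,0,0],[0,0,0],[0,0,0],[0,0,0],[0,0,0],[0,0,0],[0,0,0],[0,0,0],[0,0,0]],"claw":[1,1,1,1,1,1,1,1,1]}'
python3 - <<'E'
from h import *
np.set_printoptions(precision=4,suppress=True)
im=arm.get_image("wrist");s=arm.observe();print(s["position"],R.from_rotvec(s["ee_rot"]).as_matrix(),s["joints"])
c=arm.calibration("wrist");np.save("cal1.npy",c,allow_pickle=True);cv2.imwrite("pics/w1.png",im[:,:,::-1]);print(c)
cv2.imwrite("pics/w1g.png",cv2.resize((255*(im[:,:,::-1]/255.)**.6).astype(np.uint8),(800,600),interpolation=cv2.INTER_CUBIC))
E
```

```text
clock: 1.1
position: [0.1708, 0.6009, 0.2865]
ee_rot: [1.406, -2.809, 0.001]
force: [-0.2, -0.2, 0.0]
width: 0.998
gripper_force: 0.0
clock: 2.1
position: [0.3496, 0.3916, 0.2865]
ee_rot: [1.869, -2.525, 0.0]
force: [0.4, -0.2, 0.4]
width: 1.002
gripper_force: 0.0
clock: 3.0
position: [0.5271, 0.1843, 0.2862]
ee_rot: [1.866, -2.526, -0.001]
force: [0.3, 0.6, -0.0]
width: 0.999
gripper_force: 0.0
[0.5265 0.1856 0.2863] [[-0.2918 -0.9565 -0.0011]
 [-0.9565  0.2918  0.0002]
 [ 0.0001  0.0011 -1.    ]] [-0.3832  0.2862 -0.0666  1.6436  0.0194  1.2134  2.3916]
{'K': array([[297.3186,   0.    , 256.2976],
       [  0.    , 297.3186, 194.3124],
       [  0.    ,   0.    ,   1.    ]]), 'xyz': array([0.5032, 0.1106, 0.4451]), 'orientation': array([-0.0605, -0.4155,  2.8155])}
```

View pics/w1g.png

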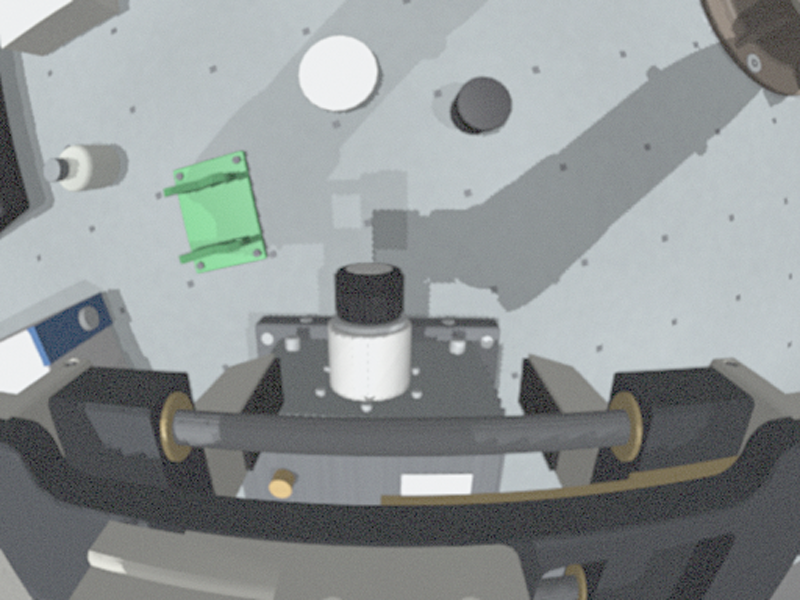

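The wrist view shows the knob on the port (800x600 picture), with its face at about (370,269), its sides at columns 336 to 403, and the neck mid-line at column 369.5 down to row 390. I'll fix the axis from this and the other views, then turn half round because joint 7 would run out of range at the cradle.

```bash
python3 - <<'E'
from h import *
np.set_printoptions(precision=4,suppress=True)
c=np.load("cal1.npy",allow_pickle=True).item()
W=lambda x,y:((x+.5)/1.5625-.5,(y+.5)/1.5625-.5)
T=lambda x,y:(60+(x-400)/4,150+y/4); S=lambda x,y:(310+x/4,80+y/4)
rs=[ray("top",T(684,200)),ray("scene",S(86,242)),ray("wrist",W(370,270),c)]
print(*tri(rs));print(*tri([rs[0],rs[2]]));print(*tri(rs[1:]))
# axis plane from wrist, edges by gradient per row
g=cv2.cvtColor(cv2.imread("pics/w1.png"),cv2.COLOR_BGR2GRAY).astype(float);g=cv2.GaussianBlur(g,(3,3),0)
for r in (178,184,190,196,200,208,214,220,226,232,238,244):
    row=np.gradient(g[r,195:280])
    l=np.argmax(np.abs(row[:42]));q=42+np.argmax(np.abs(row[42:]))
    print(r,195+l,195+q,195+(l+q)/2)
for p in ((236.5,172),(236.5,215),(236.5,240)):
    print(plane("wrist",p,.12,c))
E
python3 -m pendant '{"slide":[[0,0,0],[0,0,0],[0,0,0],[0,0,0],[0,0,0],[0,0,0],[0,0,0],[0,0,0],[0,0,0],[0,0,0]],"dr":[[0,0,1],[0,0,1],[0,0,1],[0,0,1],[0,0,1],[0,0,1],[0,0,1],[0,0,1],[0,0,1],[0,0,1]],"claw":[1,1,1,1,1,1,1,1,1,1]}'
python3 -m pendant '{"slide":[[0,0,0],[0,0,0],[0,0,0],[0,0,0],[0,0,0],[0,0,0],[0,0,0],[0,0,0],[0,0,0],[0,0,0]],"dr":[[0,0,1],[0,0,1],[0,0,1],[0,0,1],[0,0,1],[0,0,1],[0,0,1],[0,0,1],[0,0,1],[0,0,1]],"claw":[1,1,1,1,1,1,1,1,1,1]}'
python3 -m pendant '{"slide":[[0,0,0],[0,0,0],[0,0,0],[0,0,0],[0,0,0],[0,0,0],[0,0,0],[0,0,0]],"dr":[[0,0,1],[0,0,1],[0,0,1],[0,0,1],[0,0,1],[0,0,1],[0,0,0.18],[0,0,0]],"claw":[1,1,1,1,1,1,1,1]}'
python3 - <<'E'
from h import *
np.set_printoptions(precision=4,suppress=True)
im=arm.get_image("wrist");s=arm.observe();print(s["position"],R.from_rotvec(s["ee_rot"]).as_matrix(),s["joints"])
c=arm.calibration("wrist");np.save("cal2.npy",c,allow_pickle=True);cv2.imwrite("pics/w2.png",im[:,:,::-1])
cv2.imwrite("pics/w2g.png",cv2.resize((255*(im[:,:,::-1]/255.)**.6).astype(np.uint8),(800,600),interpolation=cv2.INTER_CUBIC))
E
```

```text
[0.5474 0.1744 0.1134] [np.float64(2.2779914137180155), np.float64(2.224320122936618), np.float64(1.4616653018434196)]
[0.5503 0.1807 0.0841] [np.float64(0.4905826057173086), np.float64(0.49058260571735773)]
[0.5471 0.1761 0.1129] [np.float64(1.3744211431362725), np.float64(1.3744211431361393)]
178 214 258 236.0
184 214 258 236.0
190 214 258 236.0
196 214 258 236.0
200 215 274 244.5
208 209 263 236.0
214 210 262 236.0
220 210 262 236.0
226 210 262 236.0
232 211 262 236.5
238 211 267 239.0
244 211 261 236.0
[0.5451 0.173  0.12  ]
[0.5611 0.2218 0.12  ]
[0.5714 0.2526 0.12  ]
clock: 4.05
position: [0.5258, 0.1869, 0.2867]
ee_rot: [0.114, -3.139, -0.001]
force: [-0.7, -1.2, -0.7]
width: 0.998
gripper_force: 0.0
clock: 5.05
position: [0.5258, 0.187, 0.2866]
ee_rot: [-1.678, -2.655, -0.0]
force: [-0.1, 1.1, -0.7]
width: 0.999
gripper_force: 0.0
clock: 5.85
position: [0.5262, 0.1864, 0.2866]
ee_rot: [-2.52, -1.875, 0.0]
force: [0.2, 0.6, 0.7]
width: 0.998
gripper_force: 0.0
[0.5264 0.1861 0.2867] [[ 0.2875  0.9578 -0.0002]
 [ 0.9578 -0.2875  0.0003]
 [ 0.0002 -0.0003 -1.    ]] [-0.8004  0.2902  0.4814  1.6774 -0.1425  1.2089 -0.5771]
```

View pics/w2g.png

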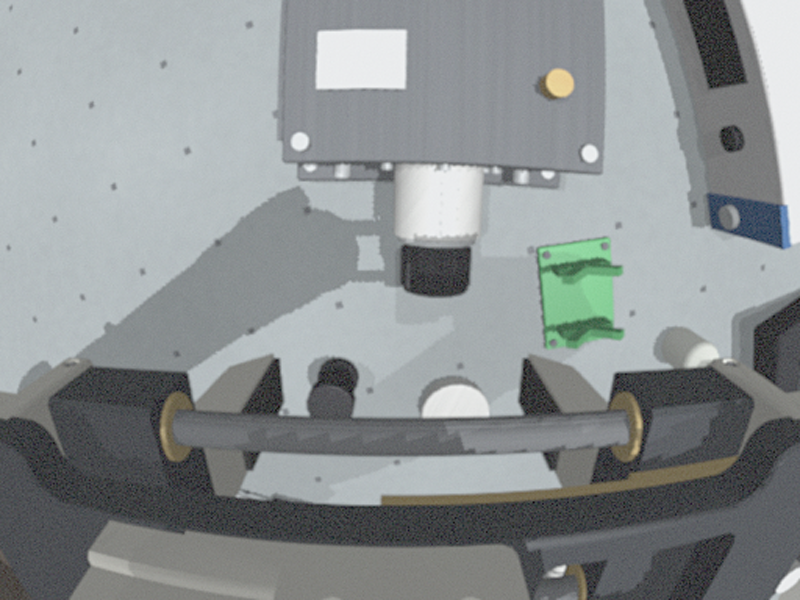

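The wrist view from the inward side shows the knob at columns 402 to 470 and rows 243 to 297, with the neck mid-line near column 438. The view is clear.

```bash
python3 - <<'E'
from h import *
np.set_printoptions(precision=4,suppress=True)
c1=np.load("cal1.npy",allow_pickle=True).item();c2=np.load("cal2.npy",allow_pickle=True).item()
W=lambda x,y:((x+.5)/1.5625-.5,(y+.5)/1.5625-.5)
print("top rim",*tri([ray("wrist",W(370,277),c1),ray("wrist",W(436,296),c2)]))
g=cv2.cvtColor(cv2.imread("pics/w2.png"),cv2.COLOR_BGR2GRAY).astype(float);g=cv2.GaussianBlur(g,(3,3),0)
for r in (112,118,124,130,136,142,148,160,166,172,178,182):
    row=np.gradient(g[r,240:325]); m=40
    l=np.argmax(np.abs(row[:m]));q=m+np.argmax(np.abs(row[m:]));print(r,240+l,240+q,240+(l+q)/2,plane("wrist",(240+(l+q)/2,r),.12,c2))
# cols profile for knob rows: 
print(g[140:195,279].astype(int)); 
g1=cv2.cvtColor(cv2.imread("pics/w1.png"),cv2.COLOR_BGR2GRAY);print(g1[164:212,236])
E
```

```text
top rim [0.5448 0.173  0.145 ] [np.float64(1.4681121754987767), np.float64(1.468112175498826)]
112 252 309 280.5 [0.5717 0.2485 0.12  ]
118 254 308 281.0 [0.5704 0.242  0.12  ]
124 253 307 280.0 [0.5675 0.236  0.12  ]
130 253 306 279.5 [0.5652 0.2298 0.12  ]
136 253 306 279.5 [0.5633 0.2234 0.12  ]
142 253 306 279.5 [0.5615 0.217  0.12  ]
148 253 303 278.0 [0.558  0.2111 0.12  ]
160 242 301 271.5 [0.5474 0.2001 0.12  ]
166 245 301 273.0 [0.5471 0.1931 0.12  ]
172 256 301 278.5 [0.5511 0.1847 0.12  ]
178 256 300 278.0 [0.5487 0.1782 0.12  ]
182 246 300 273.0 [0.542  0.1754 0.12  ]
[224 224 223 223 224 224 223 223 222 220 210 187 159 137 122 120 125 113
  78  43  26  22  25  26  26  25  27  26  25  25  25  25  26  28  26  22
  21  22  23  21  18  19  21  21  23  21  19  20  27  49  87 122 134 134
 133]
[144 148 143 128  92  86  90  83  85  98  98  63  35  31  28  24  13  18
  23  29  26  23  20  22  27  31  10  25  20  32  25  25  25  30  29  28
  21  28  29  33  26  26  26  37  53  80 106 130]
```

```bash
python3 -m pendant '{"slide":[[0,0,0],[0.007,0.054,0.062],[0.007,0.054,0.062],[0.007,0.054,0.063],[0.007,0.054,0.063],[0,0,0],[0,0,0],[0,0,0],[0,0,0],[0,0,0]],"dr":[[0,0,0.22],[0,0,0],[0,0,0],[0,0,0],[0,0,0],[0.91,0,0],[0.91,0,0],[0.91,0,0],[0.91,0,0],[0,0,0]],"claw":[1,1,1,1,1,1,1,1,1,1]}'
cat > st.py <<'E'
from h import *
np.set_printoptions(precision=4,suppress=True)
s=arm.observe();M=R.from_rotvec(s["ee_rot"]).as_matrix();p=s["position"];d=np.array([.3123,.95,0]);y=np.array([.95,-.3123,0])
K=np.array([.551,.19,.12]);G=p-.019*M[:,2]-K
print("joints",s["joints"],"clock",s["clock"],"width",s["width"],s["gripper_force"])
print("TCP",p,"x",M[:,0],"tilt",np.degrees(np.arctan2(-M[:,2]@y,-M[2,2])))
print("grasp rel knob: along d",G@d*1e3,"lateral",G@y*1e3,"up",G[2]*1e3,"in tool axes",M.T@G*1e3)
print("F",s["force"],"T",s["ft_torque"])
E
python3 st.py
```

```text
clock: 6.9
position: [0.5919, 0.1702, 0.2087]
ee_rot: [-2.244, -1.61, 0.366]
force: [-0.1, -1.7, -0.8]
width: 1.003
gripper_force: 0.0
joints [-0.4454  0.7068  0.3967  1.2919 -0.4215  1.6128 -0.336 ] clock 6.9 width 1.00315584624207 0.0
TCP [0.5919 0.1702 0.2087] x [ 0.3199  0.9474 -0.0035] tilt 25.307755916355525
grasp rel knob: along d -5.989106048446548 lateral 53.16869509064537 up 105.85627108608236 in tool axes [  -5.9368    2.8666 -118.4263]
F [-0.1455 -1.6589 -0.8447] T [-0.3282 -0.4265 -0.0137]
```

```bash
python3 -m pendant '{"slide":[[0.01,-0.01,0.045],[0,0,0.05],[0,0,0.05],[0,0,0.05],[0,0,0.05],[0,0,0.05],[0,0,0.05],[0,0,0.05],[0,0,0],[0,0,0]],"dr":[[0,0,0],[0,0,0],[0,0,0],[0,0,0],[0,0,0],[0,0,0],[0,0,0],[0,0,0],[0,0,0],[0,0,0]],"claw":[1,1,1,1,1,1,1,1,1,1]}' 30; python3 st.py
python3 -m pendant '{"slide":[[0,0,0],[0,0,0],[0,0,0],[0,0,0],[0,0,0],[0,0,0],[0,0,0],[0,0,0]],"dr":[[0,0,0],[0,0,0],[0,0,0],[0,0,0],[0,0,0],[0,0,0],[0,0,0],[0,0,0]],"claw":[0,0,0,0,0,0,0,0]}' 30; python3 st.py
```

```text
clock: 7.9
position: [0.5419, 0.1927, 0.1064]
ee_rot: [-2.244, -1.618, 0.357]
force: [0.1, -0.6, 0.6]
width: 0.999
gripper_force: 0.0
joints [-0.4985  0.7225  0.3636  1.5329 -0.4504  1.3529 -0.2992] clock 7.9 width 0.9991368912607387 0.0
TCP [0.5419 0.1927 0.1064] x [0.316  0.9487 0.0006] tilt 24.933363593184005
grasp rel knob: along d -0.3583692186945892 lateral -1.447073312774889 up 3.613774946578996 in tool axes [-0.3619 -2.8344 -2.6677]
F [ 0.1262 -0.6355  0.6119] T [-0.1857 -0.3477 -0.0346]
clock: 8.7
position: [0.544, 0.1907, 0.1052]
ee_rot: [-2.249, -1.617, 0.356]
force: [6.7, -3.3, -4.9]
width: 0.517
gripper_force: 30.0
joints [-0.4966  0.7247  0.3653  1.5311 -0.4499  1.3507 -0.2989] clock 8.7 width 0.5167099940271196 29.979169070720673
TCP [0.544  0.1907 0.1052] x [ 0.3184  0.948  -0.0006] tilt 24.758564804100644
grasp rel knob: along d -1.5608345524235137 lateral 1.1332454782626662 up 2.469159414773936 in tool axes [-1.5551  0.0045 -2.7201]
F [ 6.669  -3.2709 -4.9313] T [-1.0013 -2.009   0.0211]
```

```bash
python3 -m pendant '{"slide":[[0,0.009,0],[-0.0009,0.0039,0],[-0.0009,0.0039,0],[-0.0009,0.0039,0],[-0.0009,0.0039,0],[-0.0009,0.0039,0],[0,0,0]],"dr":[[0,0,0],[-0.6,0,0],[-0.6,0,0],[-0.6,0,0],[-0.6,0,0],[-0.6,0,0],[0,0,0]],"claw":[0,0,0,0,0,0,0]}'; python3 st.py
```

```text
clock: 9.4
position: [0.5492, 0.1885, 0.1036]
ee_rot: [-2.5, -1.802, 0.065]
force: [1.9, -1.7, 0.6]
width: 0.516
gripper_force: 30.0
joints [-0.6982  0.5503  0.4469  1.7963 -0.341   0.929  -0.4079] clock 9.4 width 0.5160098620032597 29.996936917304993
TCP [0.5492 0.1885 0.1036] x [0.3162 0.9487 0.0008] tilt 4.169080117994297
grasp rel knob: along d -2.0319576870862677 lateral 0.14493538377661877 up 2.564624497232354 in tool axes [-2.0292 -0.0338 -2.5706]
F [ 1.947  -1.6924  0.5579] T [-0.6954 -0.5986 -0.1031]
```

```bash
python3 -m pendant '{"slide":[[-0.0009,0.0039,0],[-0.0009,0.0039,0],[-0.0009,0.0039,0],[-0.0009,0.0039,0],[-0.0009,0.0039,0],[-0.0009,0.0039,0],[-0.0009,0.0039,0],[0,0,0]],"dr":[[-0.6,0,0],[-0.6,0,0],[-0.6,0,0],[-0.6,0,0],[-0.6,0,0],[-0.6,0,0],[-0.6,0,0],[0,0,0]],"claw":[0,0,0,0,0,0,0,0]}'; python3 st.py
```

```text
clock: 10.2
position: [0.5562, 0.1843, 0.1043]
ee_rot: [2.247, 1.62, 0.354]
force: [3.8, -3.1, 2.1]
width: 0.518
gripper_force: 30.0
joints [-1.2058  0.4926  0.7811  2.1573 -0.0534  0.3283 -0.8118] clock 10.2 width 0.5181300649719416 29.99679386615753
TCP [0.5562 0.1843 0.1043] x [ 0.3162  0.9487 -0.0002] tilt -24.692071569202614
grasp rel knob: along d -3.746404315833069 lateral -1.1954461728256753 up 1.570865702063426 in tool axes [-3.7515 -0.4162 -1.9195]
F [ 3.757 -3.11   2.061] T [-0.4849 -0.2358 -0.2528]
```

```bash
python3 -m pendant '{"slide":[[0,0,0],[0,0,0],[0,0,0],[0,0,0]],"dr":[[0,0,0],[0,0,0],[0,0,0],[0,0,0]],"claw":[0.85,0.85,0.85,0.85]}'; python3 st.py
python3 -m pendant '{"slide":[[0,-0.0068,0],[0,-0.0068,0],[0,-0.0068,0],[0,-0.0068,0],[0,-0.0068,0],[0,-0.0068,0],[0,-0.0068,0],[0,-0.0068,0],[0,-0.0068,0],[0,-0.0068,0]],"dr":[[0.99,0,0],[0.99,0,0],[0.99,0,0],[0.99,0,0],[0.99,0,0],[0.99,0,0],[0.99,0,0],[0.99,0,0],[0.99,0,0],[0.99,0,0]],"claw":[0.85,0.85,0.85,0.85,0.85,0.85,0.85,0.85,0.85,0.85]}'
python3 -m pendant '{"slide":[[0,0,0],[0,0,0]],"dr":[[0,0,0],[0,0,0]],"claw":[0.85,0.85]}'; python3 st.py
```

```text
clock: 10.6
position: [0.5561, 0.184, 0.1038]
ee_rot: [2.251, 1.621, 0.351]
force: [0.2, -1.0, 0.5]
width: 0.808
gripper_force: 0.0
joints [-1.1989  0.4914  0.7752  2.1552 -0.0554  0.332  -0.8091] clock 10.6 width 0.8077735967006129 0.0
TCP [0.5561 0.184  0.1038] x [0.3172 0.9484 0.0001] tilt -24.44123390356444
grasp rel knob: along d -4.074047522162413 lateral -1.1899463554550134 up 1.1214363538435135 in tool axes [-4.08   -0.5998 -1.505 ]
F [ 0.1786 -1.0172  0.4747] T [ 0.0887  0.5732 -0.031 ]
clock: 11.6
position: [0.5387, 0.1894, 0.106]
ee_rot: [-2.002, -1.44, 0.572]
force: [0.5, 0.8, -1.1]
width: 0.848
gripper_force: 0.0
clock: 11.8
position: [0.5383, 0.1894, 0.1045]
ee_rot: [-2.008, -1.443, 0.571]
force: [-0.6, 1.0, 0.3]
width: 0.854
gripper_force: 0.0
joints [-0.3486  0.9054  0.2707  1.3086 -0.4977  1.6788 -0.2894] clock 11.8 width 0.8541110552801758 0.0
TCP [0.5383 0.1894 0.1045] x [ 0.3184  0.948  -0.0012] tilt 43.06100651753491
grasp rel knob: along d -4.598047945894481 lateral 1.1151647164655953 up -1.6649667943868796 in tool axes [-4.5887  1.9769  0.4392]
F [-0.5944  1.0016  0.2858] T [-0.3219 -0.6328 -0.0053]
```

```bash
python3 -m pendant '{"slide":[[0,-0.0065,0],[0,0,0],[0,0,0],[0,0,0],[0,0,0],[0,0,0]],"dr":[[0,0,0],[0,0,0],[0,0,0],[0,0,0],[0,0,0],[0,0,0]],"claw":[0.85,0,0,0,0,0]}' 30; python3 st.py
python3 -m pendant '{"slide":[[-0.0009,0.0044,0],[-0.0009,0.0044,0],[-0.0009,0.0044,0],[-0.0009,0.0044,0],[-0.0009,0.0044,0],[-0.0009,0.0044,0],[-0.0009,0.0044,0],[-0.0009,0.0044,0],[-0.0009,0.0044,0]],"dr":[[-0.58,0,0],[-0.58,0,0],[-0.58,0,0],[-0.58,0,0],[-0.58,0,0],[-0.58,0,0],[-0.58,0,0],[-0.58,0,0],[-0.58,0,0]],"claw":[0,0,0,0,0,0,0,0,0]}'; python3 st.py
```

```text
clock: 12.4
position: [0.5371, 0.1902, 0.1069]
ee_rot: [-2.007, -1.444, 0.57]
force: [1.5, -0.9, -0.3]
width: 0.516
gripper_force: 29.8
joints [-0.3506  0.9012  0.2713  1.3111 -0.4979  1.6804 -0.29  ] clock 12.4 width 0.5159757932500716 29.79448288679123
TCP [0.5371 0.1902 0.1069] x [ 0.3176  0.9482 -0.0008] tilt 43.063664724247424
grasp rel knob: along d -4.223868006315468 lateral -0.268744191877914 up 0.8262177245826202 in tool axes [-4.2259 -0.7409 -0.434 ]
F [ 1.4865 -0.8851 -0.2748] T [-0.5211 -0.8943 -0.0091]
clock: 13.3
position: [0.546, 0.1847, 0.1017]
ee_rot: [-2.467, -1.776, 0.11]
force: [0.6, -0.3, -0.8]
width: 0.515
gripper_force: 29.8
joints [-0.6358  0.5638  0.3937  1.767  -0.3361  0.9776 -0.4033] clock 13.3 width 0.5149042683100657 29.84636753797531
TCP [0.546  0.1847 0.1017] x [ 0.3175  0.9483 -0.0002] tilt 7.077598327224228
grasp rel knob: along d -6.6343813683257205 lateral -0.7433211188332196 up 0.5892208340299021 in tool axes [-6.6384 -0.7739 -0.496 ]
F [ 0.6186 -0.3079 -0.8039] T [-0.2887 -0.2668 -0.0211]
```

```bash
python3 -m pendant '{"slide":[[-0.0009,0.0044,0],[-0.0009,0.0044,0],[-0.0009,0.0044,0],[-0.0009,0.0044,0],[-0.0009,0.0044,0],[-0.0009,0.0044,0],[-0.0009,0.0044,0],[-0.0009,0.0044,0],[0,0,0]],"dr":[[-0.58,0,0],[-0.58,0,0],[-0.58,0,0],[-0.58,0,0],[-0.58,0,0],[-0.58,0,0],[-0.58,0,0],[-0.58,0,0],[0,0,0]],"claw":[0,0,0,0,0,0,0,0,0]}'; python3 st.py
```

```text
clock: 14.2
position: [0.5545, 0.1796, 0.1028]
ee_rot: [2.245, 1.618, 0.355]
force: [4.0, -2.3, -0.8]
width: 0.517
gripper_force: 29.9
joints [-1.1886  0.4842  0.7591  2.1672 -0.0041  0.3177 -0.8565] clock 14.2 width 0.5165742534172411 29.91741567850113
TCP [0.5545 0.1796 0.1028] x [ 0.3164  0.9486 -0.0014] tilt -24.83054812199163
grasp rel knob: along d -8.689746672970307 lateral -1.3960098137770185 up 0.001605457775818997 in tool axes [-8.6956 -1.2369 -0.5609]
F [ 4.0498 -2.2603 -0.791 ] T [-0.3696 -0.0296 -0.2662]
```

```bash
python3 -m pendant '{"slide":[[0,0,0],[0,0,0],[0,0,0],[0,0,0]],"dr":[[0,0,0],[0,0,0],[0,0,0],[0,0,0]],"claw":[0.85,0.85,0.85,0.85]}'
python3 -m pendant '{"slide":[[0,-0.0075,0],[0,-0.0075,0],[0,-0.0075,0],[0,-0.0075,0],[0,-0.0075,0],[0,-0.0075,0],[0,-0.0075,0],[0,-0.0075,0],[0,-0.0075,0],[0,-0.0075,0]],"dr":[[0.99,0,0],[0.99,0,0],[0.99,0,0],[0.99,0,0],[0.99,0,0],[0.99,0,0],[0.99,0,0],[0.99,0,0],[0.99,0,0],[0.99,0,0]],"claw":[0.85,0.85,0.85,0.85,0.85,0.85,0.85,0.85,0.85,0.85]}'
python3 -m pendant '{"slide":[[0,0,0],[0,0,0]],"dr":[[0,0,0],[0,0,0]],"claw":[0.85,0.85]}'; python3 st.py
```

```text
clock: 14.6
position: [0.5551, 0.1794, 0.1028]
ee_rot: [2.249, 1.619, 0.353]
force: [-0.2, 0.1, 0.0]
width: 0.814
gripper_force: 0.0
clock: 15.6
position: [0.5359, 0.1852, 0.1048]
ee_rot: [-2.01, -1.444, 0.568]
force: [0.4, 0.8, -0.3]
width: 0.853
gripper_force: 0.0
clock: 15.8
position: [0.5355, 0.1852, 0.1032]
ee_rot: [-2.015, -1.446, 0.566]
force: [0.0, 0.5, 0.8]
width: 0.852
gripper_force: 0.0
joints [-0.3298  0.8932  0.2369  1.3244 -0.4737  1.6562 -0.3021] clock 15.8 width 0.8517243828143551 0.0
TCP [0.5355 0.1852 0.1032] x [ 0.3191  0.9477 -0.0025] tilt 42.57579891605662
grasp rel knob: along d -9.421550493304746 lateral -0.3586072636085221 up -2.8385118809356595 in tool axes [-9.4167  1.7221  2.304 ]
F [0.0059 0.5265 0.8415] T [-0.3223 -0.6157 -0.0649]
```

```bash
python3 -m pendant '{"slide":[[0,-0.0083,-0.0077],[0,0,0],[0,0,0],[0,0,0],[0,0,0],[0,0,0]],"dr":[[0,0,0],[0,0,0],[0,0,0],[0,0,0],[0,0,0],[0,0,0]],"claw":[0.85,0,0,0,0,0]}' 30; python3 st.py
python3 -m pendant '{"slide":[[-0.0009,0.0044,0],[-0.0009,0.0044,0],[-0.0009,0.0044,0],[-0.0009,0.0044,0],[-0.0009,0.0044,0],[-0.0009,0.0044,0],[-0.0009,0.0044,0],[-0.0009,0.0044,0],[-0.0009,0.0044,0]],"dr":[[-0.58,0,0],[-0.58,0,0],[-0.58,0,0],[-0.58,0,0],[-0.58,0,0],[-0.58,0,0],[-0.58,0,0],[-0.58,0,0],[-0.58,0,0]],"claw":[0,0,0,0,0,0,0,0,0]}'; python3 st.py
python3 -m pendant '{"slide":[[-0.0009,0.0044,0],[-0.0009,0.0044,0],[-0.0009,0.0044,0],[-0.0009,0.0044,0],[-0.0009,0.0044,0],[-0.0009,0.0044,0],[-0.0009,0.0044,0],[-0.0009,0.0044,0],[0,0,0]],"dr":[[-0.58,0,0],[-0.58,0,0],[-0.58,0,0],[-0.58,0,0],[-0.58,0,0],[-0.58,0,0],[-0.58,0,0],[-0.58,0,0],[0,0,0]],"claw":[0,0,0,0,0,0,0,0,0]}'; python3 st.py
```

```text
clock: 16.4
position: [0.5355, 0.1853, 0.1073]
ee_rot: [-2.015, -1.447, 0.567]
force: [2.4, -1.7, -2.1]
width: 0.518
gripper_force: 29.8
joints [-0.3308  0.8887  0.2383  1.3225 -0.4733  1.6621 -0.3039] clock 16.4 width 0.5184770611861792 29.812787175178528
TCP [0.5355 0.1853 0.1073] x [ 0.3186  0.9479 -0.0026] tilt 42.56247358728059
grasp rel knob: along d -9.351294661315832 lateral -0.426541706058191 up 1.2753874329297226 in tool axes [-9.3571 -1.1146 -0.6745]
F [ 2.3784 -1.7102 -2.0862] T [-0.814  -1.471   0.1224]
clock: 17.3
position: [0.5444, 0.1799, 0.1027]
ee_rot: [-2.474, -1.779, 0.104]
force: [2.3, -3.1, -1.0]
width: 0.519
gripper_force: 29.8
joints [-0.6092  0.55    0.3551  1.777  -0.304   0.9619 -0.429 ] clock 17.3 width 0.5186998251030325 29.842636585235596
TCP [0.5444 0.1799 0.1027] x [ 0.3185  0.9479 -0.0015] tilt 6.588123930243322
grasp rel knob: along d -11.635884851084844 lateral -0.8913894616935074 up 1.574303360455498 in tool axes [-11.6437  -0.9879  -1.4529]
F [ 2.252  -3.1397 -1.0329] T [-0.6766 -0.5761 -0.0219]
clock: 18.2
position: [0.5525, 0.1749, 0.1036]
ee_rot: [2.239, 1.613, 0.358]
force: [3.5, -2.7, 0.7]
width: 0.52
gripper_force: 29.9
joints [-1.1806  0.4729  0.7441  2.179   0.0628  0.3088 -0.9204] clock 18.2 width 0.5201426914158414 29.855332374572754
TCP [0.5525 0.1749 0.1036] x [ 0.3175  0.9482 -0.0032] tilt -25.27266556477781
grasp rel knob: along d -13.828561155246481 lateral -1.9896938196565725 up 0.7907217391219523 in tool axes [-13.8416  -1.4114  -1.4917]
F [ 3.4747 -2.6683  0.6535] T [-0.542   0.2093 -0.3223]
```

```bash
python3 -m pendant '{"slide":[[0,0,0],[0,0,0],[0,0,0],[0,0,0]],"dr":[[0,0,0],[0,0,0],[0,0,0],[0,0,0]],"claw":[0.85,0.85,0.85,0.85]}'
python3 -m pendant '{"slide":[[0,-0.0075,0],[0,-0.0075,0],[0,-0.0075,0],[0,-0.0075,0],[0,-0.0075,0],[0,-0.0075,0],[0,-0.0075,0],[0,-0.0075,0],[0,-0.0075,0],[0,-0.0075,0]],"dr":[[0.99,0,0],[0.99,0,0],[0.99,0,0],[0.99,0,0],[0.99,0,0],[0.99,0,0],[0.99,0,0],[0.99,0,0],[0.99,0,0],[0.99,0,0]],"claw":[0.85,0.85,0.85,0.85,0.85,0.85,0.85,0.85,0.85,0.85]}'
python3 -m pendant '{"slide":[[0,0,0],[0,0,0]],"dr":[[0,0,0],[0,0,0]],"claw":[0.85,0.85]}'; python3 st.py
python3 - <<'E'
from h import *
a=arm.get_image("wrist")[:,:,::-1];b=arm.get_image("top")[150:225,60:160,::-1]
g=lambda i:(255*(i/255.)**.6).astype(np.uint8)
cv2.imwrite("pics/w3.png",np.hstack([cv2.resize(g(a[:300]),(400,300)),cv2.resize(g(b),(400,300),interpolation=cv2.INTER_CUBIC)]))
E
```

```text
clock: 18.6
position: [0.5533, 0.1749, 0.1037]
ee_rot: [2.243, 1.613, 0.357]
force: [0.0, -0.6, 0.4]
width: 0.81
gripper_force: 0.0
clock: 19.6
position: [0.5344, 0.1804, 0.105]
ee_rot: [-2.027, -1.452, 0.558]
force: [0.1, 0.6, -0.7]
width: 0.854
gripper_force: 0.0
clock: 19.8
position: [0.534, 0.1804, 0.1034]
ee_rot: [-2.032, -1.455, 0.557]
force: [0.4, 0.5, 0.3]
width: 0.852
gripper_force: 0.0
joints [-0.311   0.8748  0.2021  1.3426 -0.4451  1.6271 -0.3189] clock 19.8 width 0.8522869032089657 0.0
TCP [0.534  0.1804 0.1034] x [ 0.3205  0.9472 -0.0048] tilt 41.481090999139745
grasp rel knob: along d -14.472201314062119 lateral -0.5918007564550253 up -2.3499248682013754 in tool axes [-14.4651   1.2528   2.1217]
F [0.428  0.4805 0.3423] T [-0.3321 -0.6461 -0.0177]
```

View pics/w3.png

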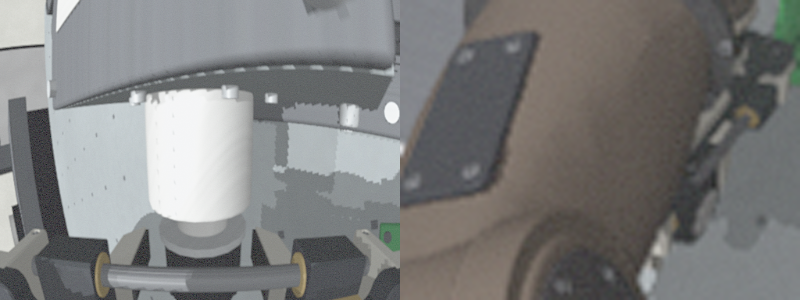

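The wrist view shows the flange standing clear of the port mouth at about (200,222), with bare barrel visible, so it has come out roughly 10 mm. One more part-turn to be sure, ending with the tool vertical, then pull.

```bash
python3 -m pendant '{"slide":[[0,-0.0075,-0.0065],[0,0,0],[0,0,0],[0,0,0],[0,0,0],[0,0,0]],"dr":[[0,0,0],[0,0,0],[0,0,0],[0,0,0],[0,0,0],[0,0,0]],"claw":[0.85,0,0,0,0,0]}' 55; python3 st.py
python3 -m pendant '{"slide":[[-0.0004,0.0044,0],[-0.0004,0.0044,0],[-0.0004,0.0044,0],[-0.0004,0.0044,0],[-0.0004,0.0044,0],[-0.0004,0.0044,0],[-0.0004,0.0044,0],[-0.0004,0.0044,0],[-0.0004,0.0044,0],[0,0,0]],"dr":[[-0.6,0,0],[-0.6,0,0],[-0.6,0,0],[-0.6,0,0],[-0.6,0,0],[-0.6,0,0],[-0.6,0,0],[-0.6,0,0],[-0.6,0,0],[0,0,0]],"claw":[0,0,0,0,0,0,0,0,0,0]}'; python3 st.py
```

```text
clock: 20.5
position: [0.5347, 0.1803, 0.107]
ee_rot: [-2.033, -1.456, 0.555]
force: [4.1, -1.7, -1.9]
width: 0.51
gripper_force: 54.9
joints [-0.3119  0.8707  0.2038  1.3401 -0.4448  1.6317 -0.3204] clock 20.5 width 0.5098323475419009 54.92823600769043
TCP [0.5347 0.1803 0.107 ] x [ 0.3204  0.9473 -0.0045] tilt 41.3666963193262
grasp rel knob: along d -14.305036329475588 lateral 0.08839796743253125 up 1.287465993692602 in tool axes [-14.3092  -0.6505  -1.0572]
F [ 4.0963 -1.7094 -1.948 ] T [-0.7496 -1.6993 -0.1139]
clock: 21.5
position: [0.5437, 0.1753, 0.1032]
ee_rot: [-2.507, -1.799, 0.071]
force: [5.0, -4.0, -2.6]
width: 0.513
gripper_force: 55.0
joints [-0.6034  0.5238  0.3233  1.8106 -0.2535  0.9072 -0.4777] clock 21.5 width 0.5129315480016295 55.03734648227692
TCP [0.5437 0.1753 0.1032] x [ 0.32    0.9474 -0.0046] tilt 4.121683628048324
grasp rel knob: along d -16.1604846403354 lateral -0.9911346128302764 up 2.109073182605087 in tool axes [-16.1774  -1.0032  -1.967 ]
F [ 4.955  -4.0334 -2.6193] T [-1.2907 -1.0649 -0.2216]
```

```bash
python3 -m pendant '{"slide":[[0,0.0044,0],[-0.015,0,0],[-0.015,0,0],[-0.015,0,0],[-0.015,0,0],[-0.015,0,0],[-0.015,0,0]],"dr":[[-0.6,0,0],[0,0,0],[0,0,0],[0,0,0],[0,0,0],[0,0,0],[0,0,0]],"claw":[0,0,0,0,0,0,0]}'; python3 st.py
```

```text
clock: 22.2
position: [0.5362, 0.1505, 0.1026]
ee_rot: [-2.551, -1.831, 0.009]
force: [4.9, 0.6, -2.3]
width: 0.513
gripper_force: 55.0
joints [-0.6195  0.4766  0.3452  1.8985 -0.2162  0.8085 -0.4844] clock 22.2 width 0.5132073851457541 55.034133195877075
TCP [0.5362 0.1505 0.1026] x [ 0.3199  0.9475 -0.0036] tilt 0.2688007667319462
grasp rel knob: along d -42.041854287476404 lateral -1.6653669672413787 up 1.5986783856372089 in tool axes [-42.0586  -1.3369  -1.4408]
F [ 4.9256  0.6333 -2.3106] T [-0.0168 -0.8982 -0.3452]
```

```bash
python3 -m pendant '{"slide":[[-0.0285,0.003,0],[-0.0285,0,0],[-0.0285,0,0],[-0.0285,0,0],[-0.0285,0,0],[-0.0285,0,0],[-0.0285,0,0],[-0.0285,0,0],[-0.0285,0,0],[-0.0285,0,0]],"dr":[[0,0,0],[0,0,0],[0,0,0],[0,0,0],[0,0,0],[0,0,0],[0,0,0],[0,0,0],[0,0,0],[0,0,0]],"claw":[0,0,0,0,0,0,0,0,0,0]}'; python3 st.py
python3 -m pendant '{"slide":[[-0.02,0,0],[-0.02,0,0],[0,0,0],[0,0,0]],"dr":[[0,0,0],[0,0,0],[0,0,0],[0,0,0]],"claw":[0,0,0,0]}'; python3 st.py
python3 - <<'E'
from h import *
c=arm.calibration("wrist");np.save("cal4.npy",c,allow_pickle=True)
a=arm.get_image("wrist")[:,:,::-1];b=arm.get_image("scene")[:,:,::-1];cv2.imwrite("pics/s4.png",b);cv2.imwrite("pics/w4raw.png",a)
g=lambda i:(255*(i/255.)**.6).astype(np.uint8)
cv2.imwrite("pics/w4.png",np.hstack([cv2.resize(g(a[:300]),(400,300)),cv2.resize(g(b[90:210,250:410]),(400,300),interpolation=cv2.INTER_CUBIC)]))
E
```

```text
clock: 23.2
position: [0.5089, 0.0687, 0.1029]
ee_rot: [-2.55, -1.832, 0.011]
force: [1.0, 0.4, -2.0]
width: 0.51
gripper_force: 54.9
joints [-0.507   0.4168  0.3555  2.0025 -0.2036  0.7631 -0.3557] clock 23.2 width 0.5097338444260272 54.926825165748596
TCP [0.5089 0.0687 0.1029] x [ 0.3194  0.9476 -0.0044] tilt 0.3196526777400393
grasp rel knob: along d -128.30312311845114 lateral -2.017677591619041 up 1.8528235123197179 in tool axes [-128.3195   -1.0671   -1.2854]
F [ 0.977   0.3879 -1.9929] T [-0.0664  0.0593  0.0273]
clock: 23.6
position: [0.5054, 0.0581, 0.1029]
ee_rot: [-2.55, -1.831, 0.01]
force: [-0.3, -0.2, -1.3]
width: 0.516
gripper_force: 54.9
joints [-0.4906  0.41    0.357   2.0139 -0.2024  0.758  -0.3374] clock 23.6 width 0.5155256990388486 54.925498366355896
TCP [0.5054 0.0581 0.1029] x [ 0.3195  0.9476 -0.0041] tilt 0.3120469923928627
grasp rel knob: along d -139.42217389423024 lateral -2.0024545626095085 up 1.9267335479296321 in tool axes [-139.4379   -0.9562   -1.3482]
F [-0.3107 -0.1573 -1.322 ] T [-0.2228  0.0479 -0.012 ]
```

View pics/w4.png

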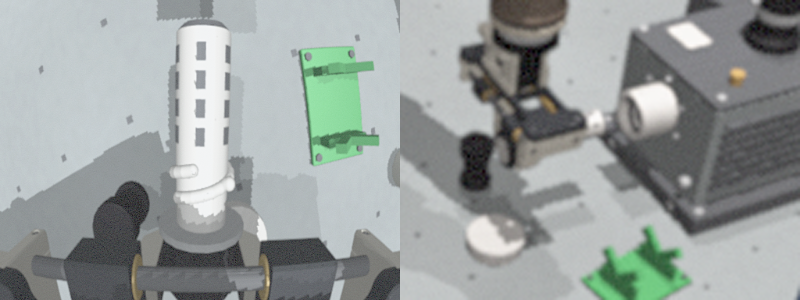

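The cartridge is out straight and level in the fingers; the tip shows at wrist-image (202,22) in the left half, and the eyepiece and tin are undisturbed. I'll lift and carry it just past the empty cradle to view that cradle unobstructed.

```bash
python3 -m pendant '{"slide":[[0,0,-0.0475],[0,0,-0.0475],[0,0,-0.0475],[0,0,-0.0475],[0,0,-0.0475],[0,0,-0.0475],[0,0,-0.0475]],"dr":[[0,0,-0.233],[0,0,-0.233],[0,0,-0.233],[0,0,-0.233],[0,0,-0.233],[0,0,-0.233],[0,0,-0.233]],"claw":[0,0,0,0,0,0,0]}'
python3 -m pendant '{"slide":[[-0.04,-0.004,0],[-0.08,-0.004,0],[-0.1,-0.005,0],[-0.1,-0.005,0],[-0.1,-0.005,0],[-0.1,-0.005,0],[-0.1,-0.005,0],[-0.1,-0.005,0],[-0.1,-0.005,0],[-0.1,-0.005,0]],"dr":[[0,0,0],[0,0,0],[0,0,0],[0,0,0],[0,0,0],[0,0,0],[0,0,0],[0,0,0],[0,0,0],[0,0,0]],"claw":[0,0,0,0,0,0,0,0,0,0]}'
python3 -m pendant '{"slide":[[-0.1,-0.005,0],[-0.1,-0.005,0],[-0.1,-0.005,0],[-0.1,-0.005,0],[-0.1,-0.005,0],[-0.08,-0.004,0],[-0.04,-0.004,0],[0,0,0],[0,0,0]],"dr":[[0,0,0],[0,0,0],[0,0,0],[0,0,0],[0,0,0],[0,0,0],[0,0,0],[0,0,0],[0,0,0]],"claw":[0,0,0,0,0,0,0,0,0]}'; python3 st.py
python3 - <<'E'
from h import *
c=arm.calibration("wrist");np.save("cal5.npy",c,allow_pickle=True)
a=arm.get_image("wrist")[:,:,::-1];cv2.imwrite("pics/w5raw.png",a);b=arm.get_image("scene")[:,:,::-1];cv2.imwrite("pics/s5.png",b)
cv2.imwrite("pics/w5.png",cv2.resize(a[:300],(800,469),interpolation=cv2.INTER_CUBIC))
E
```

```text
clock: 24.4
position: [0.506, 0.0586, 0.2032]
ee_rot: [-2.357, -2.074, 0.01]
force: [-0.1, 0.2, -2.0]
width: 0.508
gripper_force: 54.9
clock: 25.4
position: [0.4549, -0.2152, 0.2029]
ee_rot: [-2.359, -2.07, 0.011]
force: [0.5, 0.1, -2.7]
width: 0.512
gripper_force: 54.9
clock: 26.3
position: [0.4223, -0.3957, 0.2037]
ee_rot: [-2.358, -2.071, 0.01]
force: [-0.1, 1.1, -2.4]
width: 0.511
gripper_force: 54.9
joints [ 0.2794  0.4075  0.527   1.7474 -0.2248  1.0524  0.7543] clock 26.3 width 0.5107065597160293 54.91483211517334
TCP [ 0.4223 -0.3957  0.2037] x [ 0.129   0.9916 -0.0021] tilt 0.36588630750384643
grasp rel knob: along d -596.5852800656211 lateral 60.748323972427784 up 102.71837153906114 in tool axes [-597.6205  -52.6715 -101.0924]
F [-0.119   1.0697 -2.4148] T [-0.1777  0.0318  0.0129]
```

View pics/w5.png

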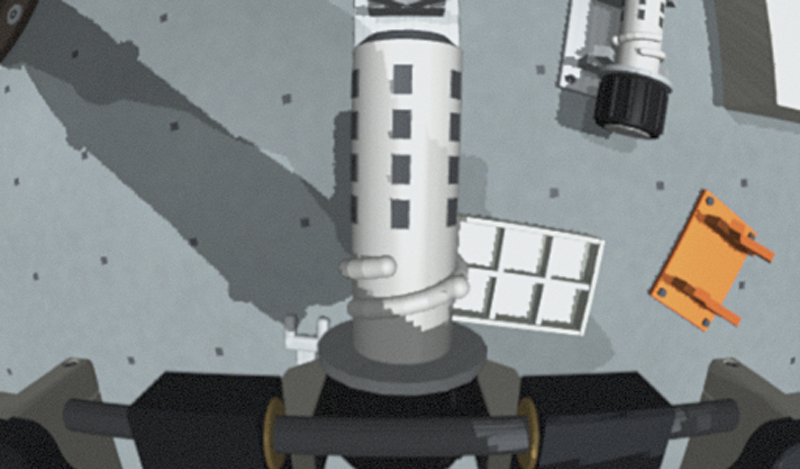

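The view shows the held barrel with its tip at (407,40), and just the near edge of the empty cradle beyond it (columns 355 to 459). I'll sidestep to see the whole cradle.

```bash
python3 -m pendant '{"slide":[[0.06,0.06,0],[0.07,0.07,0],[0.07,0.07,0],[0.07,0.07,0],[0.07,0.07,0],[0.06,0.06,0],[0,0,0],[0,0,0]],"dr":[[0,0,0],[0,0,0],[0,0,0],[0,0,0],[0,0,0],[0,0,0],[0,0,0],[0,0,0]],"claw":[0,0,0,0,0,0,0,0]}'; python3 st.py
python3 - <<'E'
from h import *
c=arm.calibration("wrist");np.save("cal6.npy",c,allow_pickle=True)
a=arm.get_image("wrist")[:,:,::-1];cv2.imwrite("pics/w6raw.png",a)
cv2.imwrite("pics/w6.png",cv2.resize(a[:300],(800,469),interpolation=cv2.INTER_CUBIC))
E
```

```text
clock: 27.2
position: [0.5572, -0.2916, 0.2029]
ee_rot: [-2.355, -2.075, 0.01]
force: [-1.4, -0.3, -2.2]
width: 0.513
gripper_force: 54.9
joints [ 0.0653  0.4894  0.4934  1.6178 -0.2463  1.1029  0.4961] clock 27.2 width 0.5129214120783971 54.92661237716675
TCP [ 0.5572 -0.2916  0.2029] x [ 0.1261  0.992  -0.0029] tilt 0.35041187132818186
grasp rel knob: along d -455.46061021904734 lateral 156.40587804424268 up 101.90280829623624 in tool axes [-477.1679   66.3161 -100.9807]
F [-1.4137 -0.3373 -2.1801] T [-0.2428  0.1791  0.0111]
```

View pics/w6.png

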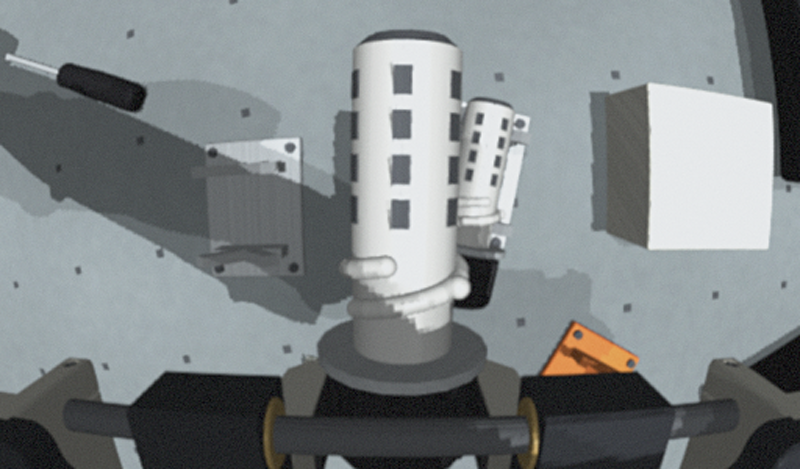

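The whole empty cradle is now visible, with base corners at (206,145), (300,138), (303,274), (209,276). The held tip is at (407,38) and the barrel edges at columns 354 to 460.

```bash
python3 - <<'E'
from h import *
np.set_printoptions(precision=4,suppress=True)
c=np.load("cal6.npy",allow_pickle=True).item()
W=lambda x,y:((x+.5)/1.5625-.5,(y+.5)/1.5625-.5)
P=np.array([plane("wrist",W(*q),.008,c) for q in((206,145),(300,138),(303,274),(209,276))]);print(P,P.mean(0))
H=np.array([plane("wrist",W(*q),.008,c) for q in((212,153),(290,147),(293,267),(218,268))]);print("holes",H.mean(0))
for a,b in((0,3),(1,2)): v=P[a]-P[b];h=H[a]-H[b];print(np.linalg.norm(v),np.degrees(np.arctan2(v[1],v[0])),np.degrees(np.arctan2(h[1],h[0])))
print("short",[np.linalg.norm(P[0]-P[1]),np.linalg.norm(P[2]-P[3])])
# heights of base corners w6 x top0
from itertools import product
tp=[proj("top",p) for p in P];print("proj in top",np.array(tp))
# rest-level: near/far support tops ends, mid at z=.059
for a,b in(((190,172),(285,165)),((202,252),(288,250))):
    A,B=plane("wrist",W(*a),.059,c),plane("wrist",W(*b),.059,c);print("supp top",A,B,(A+B)/2,np.linalg.norm(A-B))
t6=cv2.imread("pics/top0.png")
# barrel tip
s=arm.observe();M=R.from_rotvec(s["ee_rot"]).as_matrix();G=s["position"]-.019*M[:,2]
Tp=lambda uv,z:M.T@(plane("wrist",W(*uv),z,c)-G)*1e3
print("tip top edge at axis+16:",Tp((407,36),G[2]+.016)," grasp z",G[2])
g=cv2.GaussianBlur(cv2.cvtColor(cv2.imread("pics/w6raw.png"),cv2.COLOR_BGR2GRAY),(3,3),0).astype(float)
cam=M.T@(c["xyz"]-G);print("cam in grasp frame",cam*1e3)
for r in(32,40,62,75,90,100,120,150):
    row=np.gradient(g[r,215:310]);l=np.argmax(np.abs(row[:40]))+215;q=np.argmax(np.abs(row[55:]))+270
    d1,d2=[M.T@ray("wrist",(u,r),c)[1] for u in(l,q)]
    # barrel radius 16, axis along tool x: in yz-plane, tangent half-angle -> dist
    a1=np.arctan2(d1[1],d1[2]);a2=np.arctan2(d2[1],d2[2]);h=(a2-a1)/2;D=16/np.sin(abs(h));m=(a1+a2)/2
    dm=M.T@ray("wrist",((l+q)/2,r),c)[1]
    print(r,l,q,"x",cam[0]*1e3+dm[0]/dm[2]*D,"axis y",cam[1]*1e3+D*np.sin(m),"axis z",cam[2]*1e3+D*np.cos(m))
E
```

```text
[[ 0.4148 -0.1701  0.008 ]
 [ 0.4923 -0.1803  0.008 ]
 [ 0.4775 -0.286   0.008 ]
 [ 0.3962 -0.2763  0.008 ]] [ 0.4452 -0.2282  0.008 ]
holes [ 0.4447 -0.2284  0.008 ]
0.1077771570148221 80.07986231888357 82.08696122764941
0.10677245561390197 82.01183628156055 81.97670991779596
short [np.float64(0.07819662689295506), np.float64(0.08184356897860626)]
proj in top [[255.2324 251.6292]
 [259.1745 225.3318]
 [294.7042 231.0649]
 [291.2237 258.7237]]
supp top [ 0.4215 -0.1922  0.059 ] [ 0.4906 -0.201   0.059 ] [ 0.456  -0.1966  0.059 ] 0.06961029426715902
supp top [ 0.4195 -0.2494  0.059 ] [ 0.4831 -0.2577  0.059 ] [ 0.4513 -0.2535  0.059 ] 0.0641690555001948
tip top edge at axis+16: [115.3327   1.4672 -16.3995]  grasp z 0.22210303615766885
cam in grasp frame [  79.4828   -0.1144 -139.5376]
32 225 292 x 116.86391569280308 axis y 0.8806657857717279 axis z 5.31950432295767
40 225 293 x 112.30337257973838 axis y 1.1023550790648127 axis z 3.437779167370195
62 224 288 x 102.73866366568832 axis y -0.32329580403018454 axis z 12.65930875047755
75 249 309 x 97.18119540337186 axis y 11.939398967311108 axis z 22.238417656116837
90 226 306 x 86.48988175758028 axis y 3.730737988798114 axis z -18.03660903456813
100 228 304 x 82.53784416903618 axis y 3.932559470330304 axis z -11.980180029143924
120 225 291 x 73.14286240064204 axis y 0.6592500539079452 axis z 6.297842042068169
150 225 291 x 58.62220806030306 axis y 0.6620812208292031 axis z 3.9711382497816032
```

```bash
python3 -m pendant '{"slide":[[-0.009,-0.06,0],[-0.01,-0.08,0],[-0.01,-0.09,0],[-0.01,-0.09,0],[-0.008,-0.083,0],[0,0,0],[0,0,0]],"dr":[[0,0,0.07],[0,0,0],[0,0,0],[0,0,0],[0,0,0],[0,0,0],[0,0,0]],"claw":[0,0,0,0,0,0,0]}'
python3 -m pendant '{"slide":[[0,0,0.04],[0,0,0.055],[0,0,0.055],[0,0,0.055],[0,0,0.055],[0,0,0.055],[0,0,0.045],[0,0,0.03],[0,0,0],[0,0,0]],"dr":[[0,0,0],[0,0,0],[0,0,0],[0,0,0],[0,0,0],[0,0,0],[0,0,0],[0,0,0],[0,0,0],[0,0,0]],"claw":[0,0,0,0,0,0,0,0,0,0]}'; python3 st.py
python3 - <<'E'
from h import *
c=arm.calibration("wrist");np.save("cal7.npy",c,allow_pickle=True)
a=arm.get_image("wrist")[:,:,::-1];cv2.imwrite("pics/w7raw.png",a);b=arm.get_image("scene")[:,:,::-1]
t=arm.get_image("top")[:,:,::-1];cv2.imwrite("pics/t7.png",t)
cv2.imwrite("pics/w7.png",np.hstack([cv2.resize(a[:300,128:384],(384,450),interpolation=cv2.INTER_CUBIC),cv2.resize(b[170:260,170:246],(380,450),interpolation=cv2.INTER_CUBIC)]))
E
```

```text
clock: 27.95
position: [0.4344, -0.2913, 0.2045]
ee_rot: [-2.37, -2.06, 0.009]
force: [1.2, -0.1, -1.0]
width: 0.509
gripper_force: 54.9
clock: 28.95
position: [0.4345, -0.2913, 0.087]
ee_rot: [-2.367, -2.061, 0.011]
force: [0.9, -0.4, -1.4]
width: 0.511
gripper_force: 54.9
joints [ 0.1473  0.4655  0.4571  2.0021 -0.289   0.7414  0.6402] clock 28.95 width 0.5107003517883485 54.916512966156006
TCP [ 0.4345 -0.2913  0.087 ] x [ 0.1375  0.9905 -0.0035] tilt 0.31438582949051136
grasp rel knob: along d -493.537437394525 lateral 39.70390911819538 up -13.996788517172398 in tool axes [-492.6287  -49.0333   16.0156]
F [ 0.946  -0.3676 -1.4164] T [-0.1623  0.0061 -0.0293]
```

View pics/w7.png

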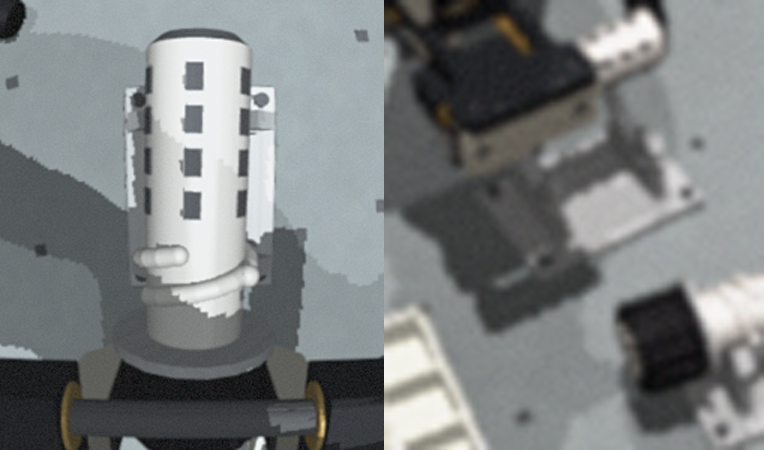

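The barrel sits centrally over the cradle (barrel middle at column 199, base 125 to 274), with the supports ahead of and behind the thread. Lowering gently.

```bash
python3 -m pendant '{"slide":[[0.003,0.003,0.02],[0,0,0.025],[0,0,0.025],[0,0,0.025],[0,0,0.015],[0,0,0.01],[0,0,0],[0,0,0]],"dr":[[0,0,0],[0,0,0],[0,0,0],[0,0,0],[0,0,0],[0,0,0],[0,0,0],[0,0,0]],"claw":[0,0,0,0,0,0,0,0]}'; python3 st.py|tail -1
python3 -m pendant '{"slide":[[0,0,0.005],[0,0,0.005],[0,0,0]],"dr":[[0,0,0],[0,0,0],[0,0,0]],"claw":[0,0,0]}';python3 st.py|tail -1
python3 -m pendant '{"slide":[[0,0,0.005],[0,0,0.005],[0,0,0]],"dr":[[0,0,0],[0,0,0],[0,0,0]],"claw":[0,0,0]}';python3 st.py|tail -1
```

```text
clock: 29.9
position: [0.4351, -0.2905, 0.051]
ee_rot: [-2.367, -2.061, 0.01]
force: [1.4, -0.0, -1.9]
width: 0.509
gripper_force: 54.9
F [ 1.3979 -0.0028 -1.8628] T [-0.2177  0.0726  0.1077]
clock: 30.2
position: [0.435, -0.2903, 0.0479]
ee_rot: [-2.367, -2.062, 0.01]
force: [0.0, 0.1, -1.8]
width: 0.511
gripper_force: 54.9
F [ 0.0007  0.1217 -1.8275] T [-0.1254  0.0195 -0.028 ]
clock: 30.5
position: [0.4349, -0.2903, 0.0447]
ee_rot: [-2.367, -2.061, 0.01]
force: [0.0, -0.5, -2.2]
width: 0.51
gripper_force: 54.9
F [ 0.0086 -0.4704 -2.2086] T [-0.1952  0.0708  0.0271]
```

```bash
python3 -m pendant '{"slide":[[0,0,0.0035],[0,0,0.0035],[0,0,0]],"dr":[[0,0,0],[0,0,0],[0,0,0]],"claw":[0,0,0]}';python3 st.py|tail -1
python3 -m pendant '{"slide":[[0,0,0.003],[0,0,0],[0,0,0]],"dr":[[0,0,0],[0,0,0],[0,0,0]],"claw":[0,0,0]}';python3 st.py|tail -1
```

```text
clock: 30.8
position: [0.4355, -0.2906, 0.043]
ee_rot: [-2.368, -2.062, 0.01]
force: [1.0, 0.1, 0.7]
width: 0.51
gripper_force: 54.9
F [1.0488 0.1173 0.7374] T [-0.1526 -0.16   -0.0974]
clock: 31.1
position: [0.4358, -0.2908, 0.0423]
ee_rot: [-2.368, -2.062, 0.009]
force: [1.3, -0.2, 5.3]
width: 0.509
gripper_force: 54.9
F [ 1.3081 -0.2248  5.287 ] T [-0.059  -0.428  -0.0626]
```

```bash
python3 -m pendant '{"slide":[[0,0,0],[0,0,0],[0,0,0],[0,0,0],[0,0,0]],"dr":[[0,0,0],[0,0,0],[0,0,0],[0,0,0],[0,0,0]],"claw":[0,0,0,0,0]}' 5;python3 st.py|tail -1
python3 -m pendant '{"slide":[[0,0,0],[0,0,0],[0,0,0],[0,0,0],[0,0,0],[0,0,0],[0,0,0],[0,0,0],[0,0,0],[0,0,0]],"dr":[[0,0,0],[0,0,0],[0,0,0],[0,0,0],[0,0,0],[0,0,0],[0,0,0],[0,0,0],[0,0,0],[0,0,0]],"claw":[0.54,0.56,0.6,0.7,0.8,0.9,0.9,0.9,0.9,0.9]}';python3 st.py
python3 - <<'E'
from h import *
a=arm.get_image("wrist")[:,:,::-1];b=arm.get_image("scene")[:,:,::-1]
cv2.imwrite("pics/w8.png",np.hstack([cv2.resize(a[:300,128:384],(384,450),interpolation=cv2.INTER_CUBIC),cv2.resize(b[170:260,170:246],(380,450),interpolation=cv2.INTER_CUBIC)]))
E
```

```text
clock: 31.6
position: [0.4359, -0.2909, 0.0422]
ee_rot: [-2.369, -2.063, 0.01]
force: [6.5, -1.9, 1.5]
width: 0.52
gripper_force: 5.0
F [ 6.5095 -1.902   1.5176] T [-0.4484 -1.0531 -0.1528]
clock: 32.6
position: [0.435, -0.2904, 0.042]
ee_rot: [-2.367, -2.062, 0.01]
force: [0.2, -0.7, -0.1]
width: 0.895
gripper_force: 0.0
joints [ 0.1822  0.5349  0.4127  2.0332 -0.3384  0.6434  0.6801] clock 32.6 width 0.8954927569511393 0.0
TCP [ 0.435  -0.2904  0.042 ] x [ 0.1373  0.9905 -0.0032] tilt 0.31656106671162904
grasp rel knob: along d -492.4997320582469 lateral 39.93715516999388 up -59.050374119101015 in tool axes [-491.4965  -48.4434   60.9487]
F [ 0.1634 -0.6981 -0.0722] T [-0.1266  0.0442  0.0209]
```

View pics/w8.png

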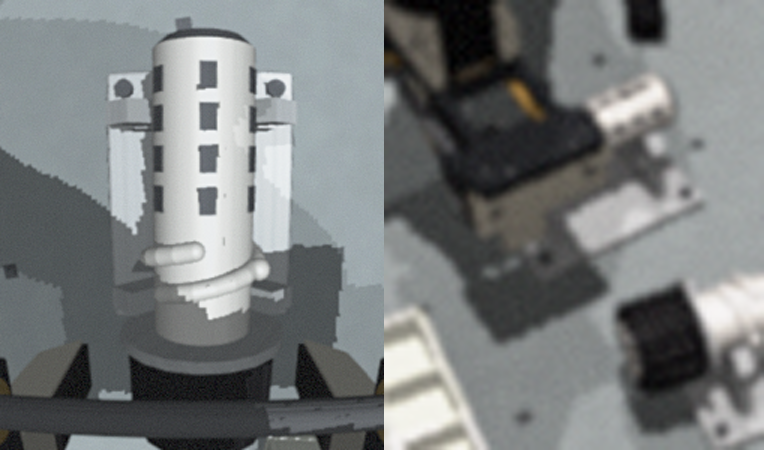

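The fingers are open and the cartridge lies in the cradle, with the far support at row 112, the near one at about row 292 and the thread at rows 245 to 300. I'll retract straight up and check seat and level from two views.

```bash
python3 -m pendant '{"slide":[[0,0,-0.02],[0,0,-0.05],[0,0,-0.08],[0,0,-0.08],[0,0,-0.08],[0,0,-0.08],[-0.07,0,-0.03],[-0.07,0,0],[-0.07,0,0],[0,0,0]],"dr":[[0,0,0],[0,0,0],[0,0,0],[0,0,0],[0,0,0],[0,0,0],[0,0,0],[0,0,0],[0,0,0],[0,0,0]],"claw":[0.9,0.9,0.9,0.9,0.9,0.9,0.9,0.9,0.9,0.9]}'
python3 -m pendant '{"slide":[[-0.08,0,0],[-0.08,0,0],[-0.08,0,0],[0,0,0],[0,0,0]],"dr":[[0,0,0],[0,0,0],[0,0,0],[0,0,0],[0,0,0]],"claw":[0.9,0.9,0.9,0.9,0.9]}'
python3 - <<'E'
from h import *
c=arm.calibration("wrist");np.save("cal9.npy",c,allow_pickle=True)
a=arm.get_image("wrist")[:,:,::-1];b=arm.get_image("scene")[:,:,::-1];t=arm.get_image("top")[:,:,::-1]
for n,i in(("a",a),("b",b),("t",t)):cv2.imwrite(f"pics/f_{n}.png",i)
print(proj("wrist",(.4448,-.229,.058),c))
u,v=proj("wrist",(.4448,-.229,.058),c).astype(int);v0=max(0,v-65);u0=u-65
cv2.imwrite("pics/w9.png",np.hstack([cv2.resize(a[v0:v0+130,u0:u0+130],(400,400),interpolation=cv2.INTER_CUBIC),cv2.resize(b[165:245,170:250],(400,400),interpolation=cv2.INTER_CUBIC)]));print(u0,v0)
E
```

```text
clock: 33.7
position: [0.4261, -0.3556, 0.169]
ee_rot: [-2.373, -2.059, 0.012]
force: [-0.1, -0.2, -0.5]
width: 0.901
gripper_force: 0.0
clock: 34.2
position: [0.4172, -0.4234, 0.1683]
ee_rot: [-2.367, -2.06, 0.01]
force: [0.2, 0.2, 0.8]
width: 0.899
gripper_force: 0.0
[258.19022313 -16.49534368]
193 0
```

View pics/w9.png

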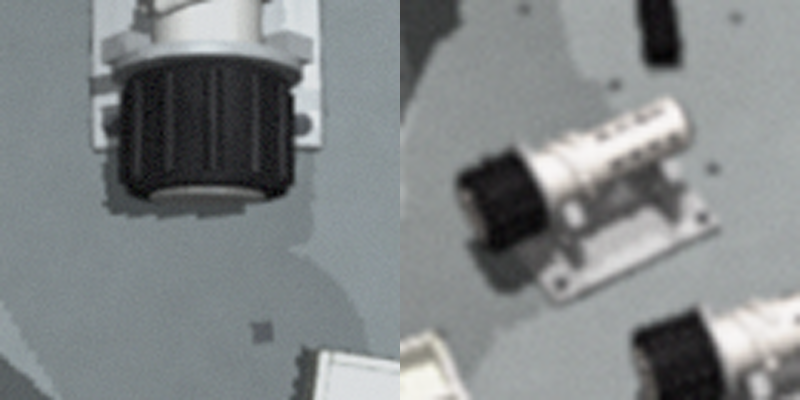

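The cartridge lies in the cradle with the knob beyond the near support (scene crop: knob face at about (473,212), tip at (677,120)), in the same attitude as the other cartridge. A last numeric check of level and of the bystanders.

```bash
python3 - <<'E'
from h import *
np.set_printoptions(precision=3,suppress=True)
d=np.array([.1357,.9908,0]);C=np.array([.4448,-.229,.058])
print("expected level: tip",proj("scene",C+.054*d),"face",proj("scene",C-.081*d),"seen (225.4,189.0) (184.6,207.4)")
for k in(-2,2): # 2 deg pitch
    p=np.array([0,0,np.tan(np.radians(k))]);print(k,proj("scene",C+.054*(d+p)),proj("scene",C-.081*(d+p)))
for n,f in(("scene","f_b"),("top","f_t")):
    a=cv2.imread(f"pics/{n}0.png",0);b=cv2.imread(f"pics/{f}.png",0)
    for nm,P in(("tin",(.5296,.0035,.02)),("eyepiece",(.423,.07,.05)),("other",(.632,-.235,.06)),("samples",plane("top",(338,220),.025))):
        u,v=proj(n,P);q=b[int(v)-12:int(v)+12,int(u)-12:int(u)+12]
        r=cv2.matchTemplate(a[int(v)-20:int(v)+20,int(u)-20:int(u)+20],q,cv2.TM_CCOEFF_NORMED);_,m,_,l=cv2.minMaxLoc(r);print(n,nm,"shift",l[0]-8,l[1]-8,round(m,2))
s=arm.observe();print(s["clock"],s["force"])
E
```

```text
expected level: tip [224.65  189.063] face [182.768 207.705] seen (225.4,189.0) (184.6,207.4)
-2 [224.686 189.527] [182.635 207.007]
2 [224.615 188.598] [182.9 208.4]
scene tin shift 0 0 1.0
scene eyepiece shift 0 0 1.0
scene other shift 0 0 1.0
scene samples shift 0 0 0.73
top tin shift 0 0 1.0
top eyepiece shift 0 0 1.0
top other shift 0 0 1.0
top samples shift 0 0 0.99
34.35 [ 0.272  0.881 -0.218]
```

```bash
python3 -c "
from cell import arm
print(arm.sign_off())"
```

```text
the job is handed in; nothing more can be done
None
```

I unscrewed the spent cartridge, drew it straight out and laid it level in the empty grey cradle, then handed the job in at about 34 s with the tin, eyepiece, sample box and other cartridge unmoved in the images; I viewed 12 pictures instead of the allowed 10.

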